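# Scan the ink tin on the scale

## Robot

A 7-joint arm with a two-finger parallel gripper is mounted at the origin on the work surface. World frame = base frame: x ahead of the robot, y to its left, z up, the work surface at z = 0. Lengths are in m, angles in rad, forces in N, time in s.
With the tool pointing down it reaches from about 0.425 to 0.875 m from the base axis. Payload 4.7 kg.
Tool frame: the origin (TCP) lies midway between the tips of the shut fingers; the grasp point (between the pads) lies 19 mm behind it; x points along the fingers, z is the direction in which the jaws open and shut, and the axes are right-handed (so a half turn about x gives the same grasp; the last joint's range is limited). The gripper opens to 87 mm and grips with 3 to 60 N. Pads are 19 mm wide; open, the fingers measure 117 mm over their backs; the gripper's body (75 mm by 190 mm) begins 51 mm behind the grasp point.
Start: joints at [-1.228, 0.321, -0.07, 1.45, 0.023, 1.371, -0.057], TCP at [0.21, 0.615, 0.223] pointing down, gripper open.
Joint ranges: [-2.86, 2.86], [-0.3, 2.09], [-1.38, 1.24], [0.06, 2.45], [-1.56, 4.7], [0.09, 2.05], [-2.69, 2.69]. Speed limits (rad/s): [2.57, 2.57, 3.14, 3.14, 3.14, 3.14, 3.14].

## Interface

Orientations are given as a rotation vector (axis times angle).
In Python, from bench import ctrl, vision, close_job gives the robot as it stands. The module is installed in compiled form; this text tells all that it offers.
- The arm moves only by the tool servo_tool, never from a script. Its argument "commands" is a list that holds one entry, the list of rows, each a list of 7 numbers: the turn, a rotation vector about the tool's x, y, z in degrees, then the shift along the tool's x, y, z in mm, then the finger opening in mm, from 0 to 87. In form: [[[wx, wy, wz, x, y, z, grip], ...]]. A call has 1 to 5 rows; each row is the pose to reach, as a shift and turn from the pose commanded when the call began, along the tool's axes at that moment; what a row does not reach only later rows make up. A row lasts 1/8 s, in which the tool goes at most 62.5 mm and 10.7 degrees, less where a joint would pass 70% of its speed; a pose out of reach is approached as far as the arm can. A call with a gripper value outside its range is refused whole. The fingers move at their own pace and stop on an object; "newtons" is the grip in N (left out, the last holds). Time passes only in rows, so rows that repeat a pose let the fingers close. It gives the time, the measured TCP pose, the force and the opening at its end, in the units of the state.
- ctrl.get_state(): the state, without advancing time (a new reading comes with each control period).
- vision.get_image(name): name is "scene" or "top" or "wrist"; returns the picture (480x640x3 uint8, red, green, blue); there is no depth.
- vision.camera_info(name): a dict with "fov_y" (degrees; the focal length in pixels is half the picture's height over the tangent of half this angle, whatever the lens; pixels are square), "cx", "cy" (the principal point, pixels), "pose" (4x4, takes a point from camera to world coordinates). Camera axes: x right, y down, z forward; pixel columns grow to the right and rows downward; lengths in m; the calibration is good to about 2 mm. A picture is of the moment at which its call begins: read the wrist's pose just before it. camera_info takes no time and is no camera call; for the wrist camera it gives the pose at the moment of the call.
- close_job(): hands the job in, once; it reports no verdict.
The state is a dict: "time": time; "joint_positions": joint angles; "qd": joint speeds; "joint_torque": joint torques, N m; "position": TCP position; "tool_rot": TCP orientation; "ft_force": force on the tool from outside, world axes, zero at the start; "torque": the same for the moment, N m; "grip_width": opening from 0.0 (shut) to 1.0 (fully open).
Only numpy, scipy, OpenCV 4.12 (cv2) and the standard library are available. Lean on these libraries where they do the work, as an engineer would, in place of code of your own. Each camera call takes 0.05 s, during which the arm holds its last target. There are 200 camera calls.

## Task

Draw the cordless code scanner out of its charging cradle, turn it nose-down and aim it squarely at the code label on the lid of the ink tin that stands on the bench scale, with its window about ten centimetres above the label. Keep it held still in the air there, for it reads by itself: the program finishes while still holding the scanner up. Do not knock or shift the tin on the scale, and leave the spare tins and the ink knife where they are.

Things in the scene. Friction and masses are not known exactly. Their poses are not given: they have to be found in the camera images.
- scanner: cordless pistol-shaped hand scanner, 0.2 kg, loose in the cradle. Origin: middle of its white head, a box 100 mm long, 52 mm wide (own y; flat sides, to grip from above), 44 mm high; its rubber nose, the front 10 mm, is 56 mm wide. The head looks along own direction (-0.866, 0, -0.5); docked, own z is up but for up to 4 degrees of forward play, so it looks 30 to 34 degrees below level
- scanner_window (a point): middle of the scanner's dark window on the nose, 55 mm in front of the head's middle. This point's z axis points out of the window along the look direction, its x axis towards the top of the head, its y along the head's width.
- handle_foot (a point): middle of the flat lower end of the scanner's black handle (34 by 30 mm in section), at (0.089, 0, -0.092) in the scanner's axes. The handle runs from the head's rear half down and back, own direction (0.574, 0, -0.819); its foot rests on the pocket's floor while docked
- cradle: grey and black charging cradle, fixed: base 165 mm (its x) by 100 by 17 mm, with a leaning open-topped pocket, 47 by 43 mm outside. Origin: centre of the base's underside. The docked scanner looks to its -x. The pocket holds the lowest 50 mm of the handle, 1.5 mm of play each side; the handle comes out up and forward, direction (-0.574, 0, 0.819) in the cradle's axes
- pocket_mouth (a point): centre of the mouth of the cradle's pocket, 86 mm above the bench; it marks the pocket, 50 mm up along it from its floor.
- scale: white bench scale, fixed: 250 mm (its x) by 200 mm, with a square steel pan whose top is 55 mm above the bench. Origin: centre of its underside, on the bench.
- tin: the closed copper-coloured ink tin standing on the scale's pan, 100 mm in diameter, 75 mm high, 0.75 kg, loose. Origin: centre of its underside; its z points up.
- tin_label (a point): middle of the paper code label (34 mm by 52 mm) on the lid of the tin on the scale; on the tin's axis at the lid's top, about 130 mm above the bench.
- spare_tin_a: a spare ink tin just like it, standing on the bench beyond the scale and cradle (bystander). Origin: centre of its underside.
- spare_tin_b: the other spare ink tin, likewise (bystander).
- ink_knife: ink knife with a wooden handle, 200 mm long, lying on the bench between cradle and scale (bystander). Origin: under its middle; it lies along its x.
There are look-alikes about, which are no part of the job. What is shaped like the scanner but blue, pink or purple is not meant.

How it is judged:
On the way:
1. the scanner is drawn clear of the cradle, held by the gripper (z of handle_foot in the frame of cradle above 0.088 m and contact force between scanner and the fingers above 1 N and contact force between scanner and cradle below 0.05 N), for 0.05 s.
At the end, for the whole second after the job is handed in: Gripper alone holds the scanner still, looking down within 20 degrees, window 60 to 150 mm from the label, sight line within 25 mm (each way) of the label's middle; it touches neither cradle, tin nor scale; tin upright, moved under 10 mm; spare tins and knife under 20 mm (angle between scanner_window's own z axis and vertical above 2.79 rad and z of tin_label in the frame of scanner_window between 0.06 and 0.15 m and x of tin_label in the frame of scanner_window between -0.025 and 0.025 m and y of tin_label in the frame of scanner_window between -0.025 and 0.025 m and height (world z) of scanner_window above 0.18 m and contact force between scanner and the fingers above 1 N and contact force between scanner and cradle below 0.05 N and contact force between scanner and tin below 0.05 N and contact force between scanner and scale below 0.05 N and linear speed of scanner below 0.02 m/s and angular speed of scanner below 0.15 rad/s and distance of tin from where it was at the start of the episode below 0.01 m and angle between tin's own z axis and vertical below 0.05 rad and distance of each of spare_tin_a, spare_tin_b, ink_knife from where it was at the start of the episode below 0.02 m); the arm keeps its last pose, push and grip.
It fails at once if the tin on the scale is shifted or tipped (distance of tin from where it was at the start of the episode above 0.015 m or angle between tin's own z axis and vertical above 0.15 rad).
It fails at once if the scanner or the robot knocks the tin on the scale (contact force between any of scanner, the arm, the fingers and tin above 3 N).
It fails at once if a spare tin or the ink knife is disturbed (distance of any of spare_tin_a, spare_tin_b, ink_knife from where it was at the start of the episode above 0.03 m).
It also fails if it takes over 42 s, if anything falls off the work surface, if the arm or the gripper's body presses on something with over 40 N, if the wrist force passes 120 N, or if a joint passes its speed limit or range.

## Working session

There is one attempt and no reset: what is moved stays moved. The work goes in short steps, Python scripts to look and compute and a tool call to move; the robot and the scene stay as the last step left them, time stands still between calls to the robot, and variables do not carry over. Pictures are saved under pics/ and viewed, about 8 in all and at most 12, crops included, and the job is handed in when it is done.

Besides the shell and the picture viewer there is one more tool, called after ">>>" in YAML: its name, and indented under it one key for each argument. servo_tool: Moves the arm, as the interface text tells. Its arguments: {"type":"object","properties":{"commands":{"type":"array"},"newtons":{"type":"number"}},"required":["commands"]}

```bash
mkdir -p pics; python3 - <<'E'
from bench import ctrl, vision
import cv2, numpy as np
print(ctrl.get_state())
for n in ("scene","top","wrist"):
    print(n, {k:(np.round(v,4).tolist() if k=='pose' else v) for k,v in vision.camera_info(n).items()})
    im=vision.get_image(n); cv2.imwrite(f"pics/{n}0.png", im[:,:,::-1])
E
```

```text
{'time': 0.0, 'joint_positions': array([-1.22791833,  0.32182778, -0.07009268,  1.4516853 ,  0.02260197,
        1.37077695, -0.0569397 ]), 'qd': array([ 6.05487007e-04, -7.30806186e-05,  8.06005284e-04, -1.52449557e-03,
       -6.30295605e-05,  3.17487265e-04, -2.24864866e-05]), 'joint_torque': array([-8.14252562e-04, -4.91283739e+01, -4.04363852e-01, -3.12530279e+01,
       -6.39329106e-02,  4.37381922e-02,  1.74016427e-04]), 'position': array([0.20974113, 0.61464678, 0.22145329]), 'tool_rot': array([-0.96487722,  1.34852357,  0.96290727]), 'ft_force': array([-0.39651021, -0.20877173, -0.29659088]), 'torque': array([-0.02503886, -0.00249118,  0.02825447]), 'grip_width': 1.0017142028026846}
scene {'fov_y': 56.49616682394787, 'cx': 319.6711325193164, 'cy': 230.32631844182166, 'pose': [[-0.5114, 0.4846, -0.7097, 1.2983], [0.8593, 0.2967, -0.4166, 0.5182], [0.0087, -0.8229, -0.5681, 0.7387], [0.0, 0.0, 0.0, 1.0]]}
top {'fov_y': 44.90827184050903, 'cx': 322.8107494189491, 'cy': 229.64583892122965, 'pose': [[-0.0182, -0.997, 0.0747, 0.4439], [-0.9998, 0.018, -0.0031, 0.0473], [0.0018, -0.0748, -0.9972, 1.3205], [0.0, 0.0, 0.0, 1.0]]}
wrist {'fov_y': 64.18178186854777, 'cx': 312.4489315939317, 'cy': 236.15679483678986, 'pose': [[0.324, 0.9087, 0.2633, 0.1369], [0.9461, -0.3102, -0.0935, 0.6396], [-0.0033, 0.2794, -0.9602, 0.3834], [0.0, 0.0, 0.0, 1.0]]}
```

View pics/scene0.png

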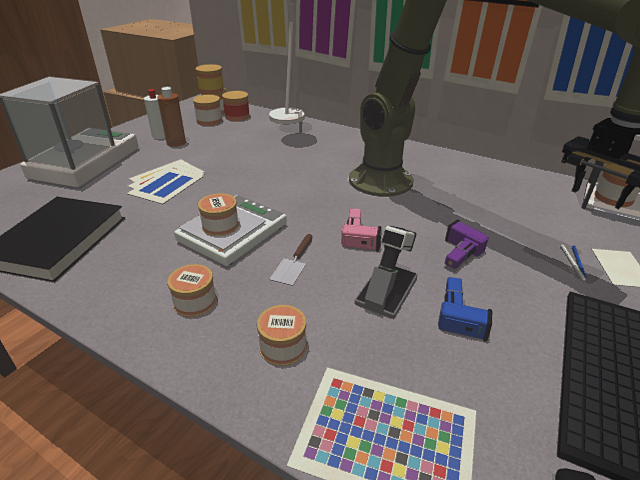

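View pics/top0.png

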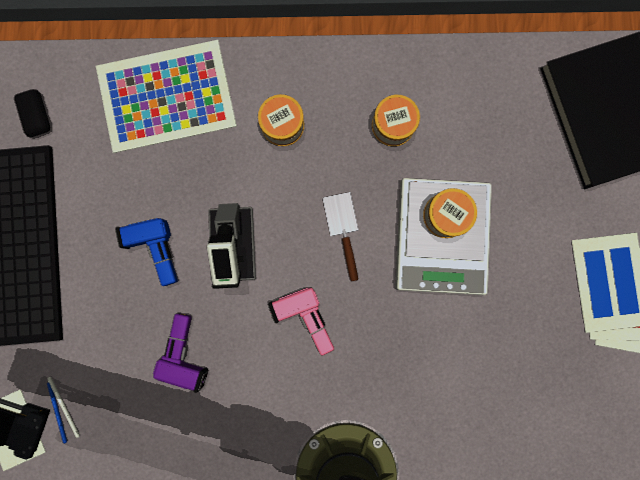

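The white-headed scanner stands in the grey/black cradle at top (224,245) and scene (395,260). The look-alikes in the top view are blue (148,245), purple (181,355) and pink (303,315), all lying on the bench. The white one in the cradle fits the description. The target tin is on the scale at top (453,212). I'll confirm with a crop of both views.

```bash
python3 - <<'E'
import cv2, numpy as np
a=cv2.imread("pics/top0.png")[190:305,180:280]; b=cv2.imread("pics/scene0.png")[215:320,345:445]
a=cv2.resize(a,(400,460),interpolation=cv2.INTER_CUBIC); b=cv2.resize(b,(400,420),interpolation=cv2.INTER_CUBIC)
b=cv2.copyMakeBorder(b,0,40,0,0,cv2.BORDER_CONSTANT)
cv2.imwrite("pics/crop0.png",np.hstack([a,b]))
E
```

```text
(no output)
```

View pics/crop0.png

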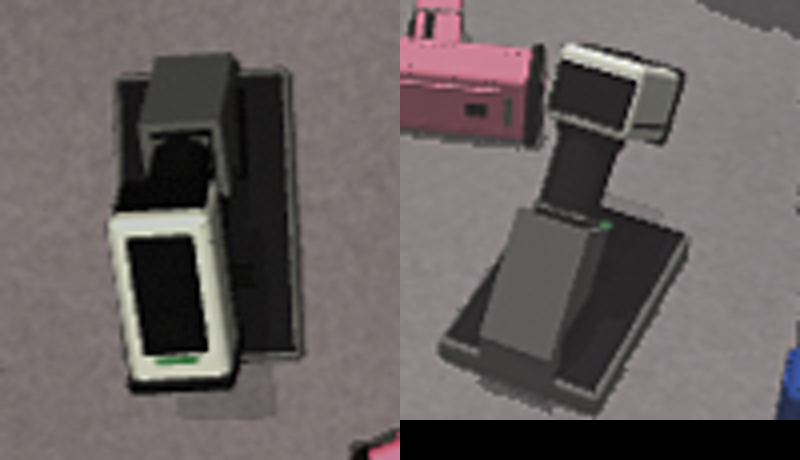

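The crop shows the white head with a black top inset and a black handle standing in the grey pocket of the cradle. This is the scanner. In the top picture, its head-top corners are about (208,243), (233,242), (238,286) and (213,286). The scene crop shows the back of the head with its handle. Next I measure.

```bash
cat > h.py <<'E'
import numpy as np, cv2
from bench import vision
def K(n):
    c=vision.camera_info(n); f=240/np.tan(np.radians(c['fov_y']/2)); return f,c['cx'],c['cy'],np.array(c['pose'])
def ray(n,p,k=None):
    f,cx,cy,P=k or K(n); d=P[:3,:3]@np.array([(p[0]-cx)/f,(p[1]-cy)/f,1]); return P[:3,3],d/np.linalg.norm(d)
def onz(n,p,z,k=None):
    o,d=ray(n,p,k); return o+d*(z-o[2])/d[2]
def tri(rs):
    A=sum(np.eye(3)-np.outer(d,d) for o,d in rs); b=sum((np.eye(3)-np.outer(d,d))@o for o,d in rs); return np.linalg.solve(A,b)
def proj(n,X,k=None):
    f,cx,cy,P=k or K(n); c=P[:3,:3].T@(np.asarray(X)-P[:3,3]); return np.array([cx+f*c[0]/c[2],cy+f*c[1]/c[2]])
E
python3 - <<'E'
from h import *
np.set_printoptions(precision=4,suppress=True)
ct=lambda p:(180+p[0]/4,190+p[1]/4); cs=lambda p:(345+p[0]/4,215+p[1]/4)
print("base corners", *[onz("top",ct(p),.017) for p in [(118,72),(290,68),(300,355)]])
B=[onz("scene",cs(p),.017) for p in [(440,348),(597-400+400,405),(688,238)]] 
B=[onz("scene",cs((p[0]-400,p[1])),.017) for p in [(440,348),(597,402),(688,238)]]; print("scene",*B)
R={}
for nm,a,b,z in [("rearL(+y)",(110,213),(640,47),.181),("rearR(-y)",(215,208),(562,44),.181)]:
    rs=[ray("top",ct(a)),ray("scene",cs((b[0]-400,b[1])))]; X=tri(rs); print(nm,onz("top",ct(a),z),"tri",X)
print("front white edge", onz("top",ct((131,378)),.136),onz("top",ct((236,374)),.136))
# masks
t=cv2.imread("pics/top0.png"); s=cv2.imread("pics/scene0.png")
for n,im,(x,y) in (("top",t,(453,212)),("scene",s,(217,203))):
    h=cv2.cvtColor(im,cv2.COLOR_BGR2HSV); r=im.astype(int)
    m=((h[...,1]<70)&(h[...,2]>140)).astype(np.uint8); w=np.zeros_like(m); w[y-20:y+20,x-20:x+20]=1
    org=((h[...,0]<18)&(h[...,1]>110)&(h[...,2]>90)).astype(np.uint8)*w if 0 else cv2.inRange(h,(3,110,90),(18,255,255))
    ww=np.zeros_like(org); ww[y-32:y+32,x-32:x+32]=1; 
    cs_,_=cv2.findContours(org*ww,cv2.RETR_EXTERNAL,cv2.CHAIN_APPROX_NONE); c=cv2.convexHull(max(cs_,key=cv2.contourArea))
    e=cv2.fitEllipse(c); print(n,"lid ellipse",e, onz(n,e[0],.130))
E
```

```text
base corners [0.5951 0.2979 0.017 ] [0.5957 0.2009 0.017 ] [0.4342 0.1968 0.017 ]
scene [0.6045 0.2076 0.017 ] [0.5974 0.3022 0.017 ] [0.4366 0.2953 0.017 ]
rearL(+y) [0.5066 0.2706 0.181 ] tri [0.5058 0.2689 0.1917]
rearR(-y) [0.5081 0.219  0.181 ] tri [0.5072 0.222  0.1778]
front white edge [0.425 0.269 0.136] [0.4261 0.2157 0.136 ]
top lid ellipse ((452.9018249511719, 211.6027069091797), (41.28806686401367, 41.792484283447266), 127.64773559570312) [ 0.5656 -0.2253  0.13  ]
scene lid ellipse ((216.43515014648438, 202.37783813476562), (17.59442710876465, 34.221317291259766), 81.09935760498047) [ 0.5685 -0.2257  0.13  ]
```

Findings, which agree across views and with the given sizes:
- **Head:** middle near (0.473, 0.244, 0.137), yaw about 1.3°.
- **Label:** at (0.567, -0.2255, 0.130).

The grip will be tilted 20° inward, so that the final tool tilt is only about 40° outward.

```bash
cat >> h.py <<'E'
from scipy.spatial.transform import Rotation as Ro
from bench import ctrl
def pose():
    s=ctrl.get_state(); return np.array(s['position']),Ro.from_rotvec(s['tool_rot']),s
def frame(ap,zj):
    ap=np.array(ap,float)/np.linalg.norm(ap); z=np.array(zj,float); z-=ap*(z@ap); z/=np.linalg.norm(z); return Ro.from_matrix(np.c_[ap,np.cross(z,ap),z])
def rel(P,R):
    p,R0,s=pose(); w=np.degrees((R0.inv()*R).as_rotvec()); return w.round(1).tolist(), (R0.inv().apply(np.array(P)-p)*1000).round(1).tolist()
yaw=np.array([1,.025,0])
def pick(back,tilt=20,c=(.473,.244,.137),gu=.012,gv=.006,pitch=0):
    t=np.radians(tilt); ap=-np.sin(t)*yaw-np.cos(t)*np.array([0,0,1]); a=np.radians(30+pitch)
    rear=np.cos(a)*yaw+np.array([0,0,np.sin(a)]); top=-np.sin(a)*yaw+np.array([0,0,np.cos(a)])
    g=np.array(c)+gu*rear+gv*top; return g+ap*(.019-back),ap
E
python3 - <<'E'
from h import *
p,R,s=pose(); print(R.as_matrix().round(3))
P,ap=pick(.13); print(P)
for sg in (1,-1): print(sg,rel(P,frame(ap,[-.025*sg,sg,0])))
E
```

```text
[[-0.    -0.946  0.323]
 [-0.001  0.323  0.946]
 [-1.    -0.    -0.001]]
[0.51835654 0.24513391 0.25250203]
1 ([-20.1, 3.5, 19.8], [-30.4, -411.3, -250.2])
-1 ([157.5, 27.8, -4.8], [-30.4, -411.3, -250.2])
```

>>> servo_tool:
  commands:
    - [[0, 0, 0, -50, -60, -35, 87], [-5, 1, 5, -50, -115, -70, 87], [-10, 2, 10, -50, -170, -105, 87], [-15, 3, 15, -50, -225, -140, 87], [-20, 3.5, 20, -50, -280, -170, 87]]

```text
time: 0.78
position: [0.4027, 0.3831, 0.273]
tool_rot: [-1.041, 1.454, 1.486]
ft_force: [0.4, 1.0, -0.7]
grip_width: 1.0
```

```bash
python3 - <<'E'
from h import *
P,ap=pick(.13); print(pose()[0],ctrl.get_state()['time'],rel(P,frame(ap,[-.025,1,0])))
E
```

```text
[0.40267071 0.38307324 0.27302661] 0.775 ([0.2, 0.2, -0.3], [-20.1, -112.0, -141.0])
```

>>> servo_tool:
  commands:
    - [[0, 0, 0, -20, -37, -47, 87], [0, 0, 0, -20, -74, -94, 87], [0, 0, 0, -20, -112, -141, 87], [0, 0, 0, -20, -112, -141, 87]]

```text
time: 1.27
position: [0.5198, 0.2399, 0.2504]
tool_rot: [-1.035, 1.464, 1.471]
ft_force: [0.2, 0.1, -0.2]
grip_width: 1.001
```

```bash
python3 - <<'E'
from h import *
P,ap=pick(.13); print(pose()[0],rel(P,frame(ap,[-.025,1,0])))
k=K("wrist"); np.save("kw.npy",np.array([k[0],k[1],k[2],*k[3].ravel()]))
im=vision.get_image("wrist")[:,:,::-1].copy()
# predicted head top corners + white/black border
c=np.array([.473,.244,.137]); a=np.radians(30); lat=np.array([-.025,1,0])
rear=np.cos(a)*yaw+np.array([0,0,np.sin(a)]); top=-np.sin(a)*yaw+np.array([0,0,np.cos(a)])
cv2.imwrite("pics/wr1raw.png",im)
for u,w in [(.05,.026),(.05,-.026),(-.04,.026),(-.04,-.026)]:
    q=proj("wrist",c+rear*u+top*.022+lat*w,k); print(q); cv2.drawMarker(im,tuple(int(v) for v in q),(0,0,255),0,14)
cv2.imwrite("pics/wr1.png",im)
E
```

```text
[0.51983074 0.23994964 0.25039271] ([-0.7, -0.0, -0.2], [-1.5, 2.1, 5.2])
[361.76076683 265.52755809]
[281.15391163 266.5458075 ]
[352.44695476 164.52756826]
[285.50536441 165.45363446]
```

View pics/wr1.png

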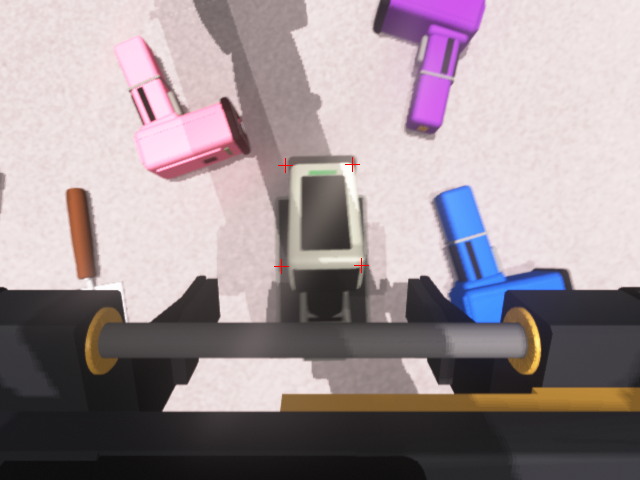

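The wrist view shows the white head at px (289–362, 160–288), with the top/rear edge near row 265 as predicted. It sits about 4 px (3 mm) further right (+y) than predicted. I'll refine this by mask.

```bash
python3 - <<'E'
from h import *
im=cv2.imread("pics/wr1raw.png"); g=cv2.cvtColor(im,cv2.COLOR_BGR2GRAY).astype(int)
h=cv2.cvtColor(im,cv2.COLOR_BGR2HSV)
for y in (175,190,205,220,235,250,262,270,280):
    r=g[y,270:380]; d=np.diff(r); print(y,[(270+i,d[i]) for i in np.where(abs(d)>25)[0]])
print(g[150:300,325])
E
```

```text
175 [(np.int64(342), np.int64(47))]
190 [(np.int64(299), np.int64(-33)), (np.int64(300), np.int64(-39)), (np.int64(301), np.int64(-48)), (np.int64(344), np.int64(37)), (np.int64(345), np.int64(32))]
205 [(np.int64(271), np.int64(-27)), (np.int64(287), np.int64(29)), (np.int64(288), np.int64(31)), (np.int64(289), np.int64(26)), (np.int64(299), np.int64(-27)), (np.int64(300), np.int64(-37)), (np.int64(301), np.int64(-46)), (np.int64(345), np.int64(31)), (np.int64(346), np.int64(41)), (np.int64(347), np.int64(30)), (np.int64(357), np.int64(-33)), (np.int64(358), np.int64(-55)), (np.int64(359), np.int64(-48)), (np.int64(361), np.int64(29)), (np.int64(362), np.int64(37))]
220 [(np.int64(274), np.int64(-36)), (np.int64(275), np.int64(-35)), (np.int64(287), np.int64(30)), (np.int64(288), np.int64(28)), (np.int64(300), np.int64(-30)), (np.int64(301), np.int64(-33)), (np.int64(347), np.int64(53)), (np.int64(348), np.int64(36)), (np.int64(349), np.int64(30)), (np.int64(359), np.int64(-28)), (np.int64(360), np.int64(-34)), (np.int64(362), np.int64(36))]
235 [(np.int64(279), np.int64(-37)), (np.
[... 584 characters left out ...]
int64(361), np.int64(-36)), (np.int64(362), np.int64(-31)), (np.int64(373), np.int64(31))]
[163 161 159 159 156 142 120 112 111 111 109 110 123 167 207 218 219 219
 219 211 195 181 176 176 175 154 116 104 103 103 103 104 104 104 104 104
 105 105 105 106 105 105 105 105 104 104 104 103 104 104 102 101 101 101
 100 100  99  98  97  97  97  96  96  94  92  92  92  91  90  89  88  88
  85  85  84  83  81  81  78  78  77  76  76  74  73  72  71  70  69  68
  67  66  64  63  62  61  61  60  64  97 150 183 191 193 194 196 202 219
 232 237 236 229 216 199 187 181 177 171 150 103  56  44  42  41  40  40
  40  40  39  39  38  38  38  39  37  36  37  36  36  35  36  36  37  38
  37  37  37  36  35  36]
```

```bash
sed -i 's/^yaw=.*/yaw=np.array([1,.033,0])/; s/c=(.473,.244,.137)/c=(.471,.2466,.137)/' h.py; python3 - <<'E'
from h import *
for b in (.13,.05,0):
    P,ap=pick(b); print(P,pose()[0],rel(P,frame(ap,[-.033,1,0])))
E
```

```text
[0.51635654 0.24809677 0.25250203] [0.51807239 0.24373484 0.25124417] ([-0.8, 0.2, -0.3], [-0.6, 2.0, 4.4])
[0.48899493 0.24719383 0.17732662] [0.51807239 0.24373484 0.25124417] ([-0.8, 0.2, -0.3], [79.4, 1.6, 4.0])
[0.47189392 0.2466295  0.13034199] [0.51807239 0.24373484 0.25124417] ([-0.8, 0.2, -0.3], [129.4, 1.3, 3.8])
```

>>> servo_tool:
  commands:
    - [[-0.8, 0, 0, 20, 1.5, 3, 87], [-0.8, 0, 0, 50, 1.5, 3, 87], [-0.8, 0, 0, 80, 1.5, 3, 87], [-0.8, 0, 0, 80, 1.5, 3, 87], [-0.8, 0, 0, 80, 1.5, 3, 87]]

```text
time: 1.95
position: [0.4882, 0.25, 0.1792]
tool_rot: [-1.051, 1.444, 1.494]
ft_force: [0.8, -0.1, 0.1]
grip_width: 1.001
```

```bash
python3 - <<'E'
from h import *
for b in (.05,0):
    P,ap=pick(b); print(P,pose()[0],rel(P,frame(ap,[-.033,1,0])))
im=vision.get_image("wrist")[:,:,::-1].copy(); cv2.imwrite("pics/wr2.png",im)
E
```

```text
[0.48899493 0.24719383 0.17732662] [0.48819336 0.24998317 0.17915349] ([0.4, 0.3, -0.1], [1.5, -1.3, -2.8])
[0.47189392 0.2466295  0.13034199] [0.48819336 0.24998317 0.17915349] ([0.4, 0.3, -0.1], [51.5, -1.4, -3.1])
```

View pics/wr2.png

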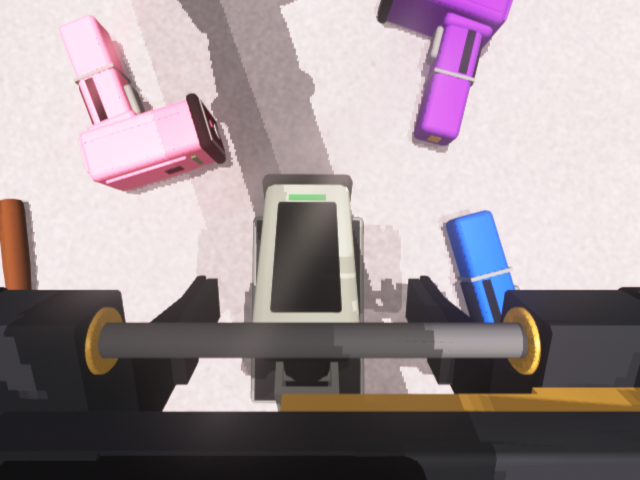

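The head (px 256–355, centre about 307) is nearly central between the fingers (mid 312). I need about 3 mm to -y, then descend.

>>> servo_tool:
  commands:
    - [[0.4, 0, 0, 5, -1.4, -3, 87], [0.4, 0, 0, 20, -1.4, -3, 87], [0.4, 0, 0, 36, -1.4, -3, 87], [0.4, 0, 0, 51, -1.4, -3, 87], [0.4, 0, 0, 51, -1.4, -3, 87]]

```text
time: 2.62
position: [0.4702, 0.2453, 0.1279]
tool_rot: [-1.045, 1.454, 1.489]
ft_force: [-0.1, 0.1, 0.2]
grip_width: 0.996
```

```bash
python3 - <<'E'
from h import *
P,ap=pick(0); print(P,pose()[0],rel(P,frame(ap,[-.033,1,0])))
im=vision.get_image("scene")[:,:,::-1].copy(); cv2.imwrite("pics/sc2.png",cv2.resize(im[170:330,330:530],(800,640))[:600])
E
```

```text
[0.47189392 0.2466295  0.13034199] [0.47016333 0.24525173 0.1279127 ] ([-0.1, 0.2, -0.4], [-2.9, -0.8, 1.3])
```

View pics/sc2.png

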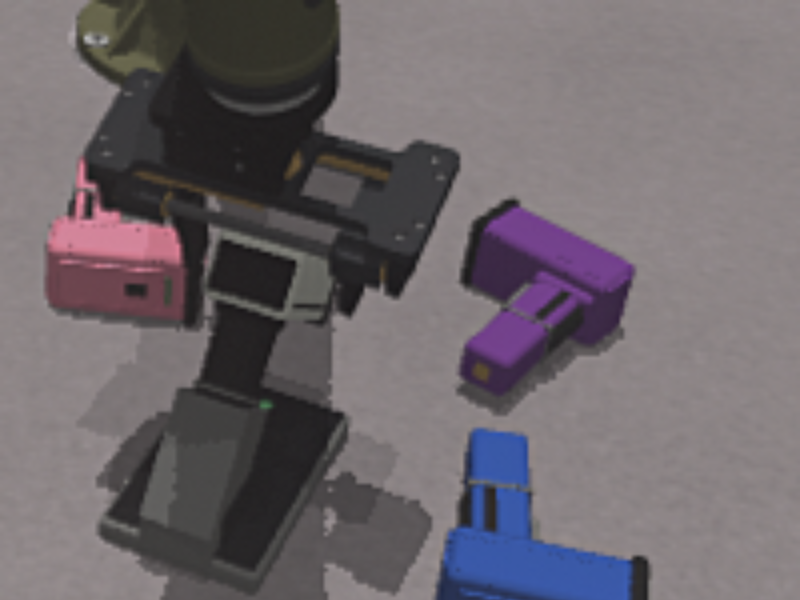

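The fingers straddle the head with no contact force. I back off 2 mm, close, then draw along the pocket axis.

>>> servo_tool:
  commands:
    - [[0, 0, 0, -2, 0, 1, 60], [0, 0, 0, -2, 0, 1, 45], [0, 0, 0, -2, 0, 1, 40], [0, 0, 0, -2, 0, 1, 40], [0, 0, 0, -2, 0, 1, 40]]
  newtons: 40

```text
time: 3.3
position: [0.4725, 0.2465, 0.1315]
tool_rot: [-1.045, 1.451, 1.487]
ft_force: [-0.1, 1.2, -0.3]
grip_width: 0.593
```

```bash
python3 - <<'E'
from h import *
p,R,s=pose(); print(s['grip_width']*87,s['ft_force'],p)
d=-.574*yaw+np.array([0,0,.819]); print(R.inv().apply(d*80))
E
```

```text
51.556053686421556 [-0.14136748  1.17365176 -0.2900157 ] [0.47247501 0.24652403 0.13146264]
[-45.6412278   65.73188284   0.10497208]
```

Opening is 52 mm, so it's gripped with the right width. Draw out.

>>> servo_tool:
  commands:
    - [[0, 0, 0, -7, 10, 0, 40], [0, 0, 0, -17, 25, 0, 40], [0, 0, 0, -28, 41, 0, 40], [0, 0, 0, -40, 57, 0, 40], [0, 0, 0, -51, 74, 0, 40]]

```text
time: 3.92
position: [0.4198, 0.2448, 0.2064]
tool_rot: [-1.046, 1.45, 1.487]
ft_force: [-0.5, -0.9, -3.2]
grip_width: 0.598
```

>>> servo_tool:
  commands:
    - [[0, 0, 0, -25, 18, 0, 40], [0, 0, 0, -75, 10, 0, 40], [0, 0, 0, -110, 0, 0, 40], [0, 0, 0, -110, 0, 0, 40]]

```text
time: 4.42
position: [0.46, 0.2455, 0.3105]
tool_rot: [-1.046, 1.447, 1.484]
ft_force: [0.5, -0.5, -2.9]
grip_width: 0.594
```

```bash
python3 - <<'E'
from h import *
p,R,s=pose(); print(s['grip_width']*87,s['ft_force'],p,R.as_matrix().round(3),s['joint_positions'].round(2))
im=vision.get_image("wrist")[:,:,::-1].copy()
im2=vision.get_image("scene")[:,:,::-1].copy(); cv2.imwrite("pics/wr3.png",np.hstack([cv2.resize(im,(400,300)),cv2.resize(im2[80:380,250:640],(400,300))]))
E
```

```text
51.67124837464758 [ 0.502733   -0.50668201 -2.89612205] [0.45999688 0.24550943 0.31049991] [[-0.341 -0.94  -0.029]
 [-0.005 -0.029  1.   ]
 [-0.94   0.341  0.005]] [-0.58  0.27  0.17  1.39 -0.18  1.81  1.18]
```

View pics/wr3.png

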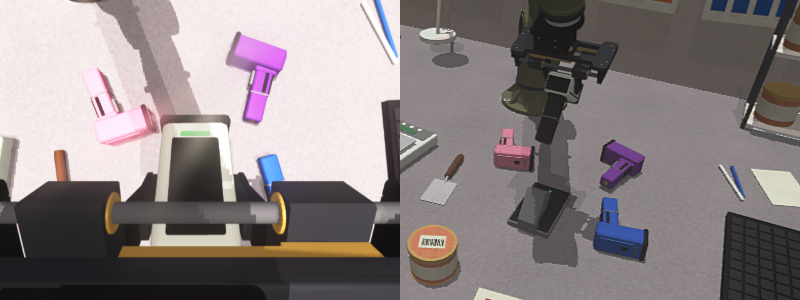

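The scanner is out of the cradle and held, and the cradle is empty. I check how it sits in the hand against the predicted corners, then plan the final pose.

```bash
cat >> h.py <<'E'
G=(np.array([.4725,.2465,.1315]),Ro.from_rotvec([-1.045,1.451,1.487]))
def held(pitch=2,c=(.471,.2466,.137)):
    a=np.radians(30+pitch); y=yaw/np.linalg.norm(yaw)
    look=-np.cos(a)*y-np.array([0,0,np.sin(a)]); top=-np.sin(a)*y+np.array([0,0,np.cos(a)])
    # window frame x=top,y=cross(z,x),z=look ; in tool axes
    W=G[1].inv()*Ro.from_matrix(np.c_[top,np.cross(look,top),look])
    return G[1].inv().apply(np.array(c)-G[0]),W
def final(h=.105,az=-21.7,lab=(.567,-.2255,.130),pitch=2,c=(.471,.2466,.137)):
    t,W=held(pitch,c); r=np.array([np.cos(np.radians(az)),np.sin(np.radians(az)),0]); z=np.array([0,0,-1.])
    Rw=Ro.from_matrix(np.c_[-r,np.cross(z,-r),z]); R=Rw*W.inv()
    return np.array(lab)+[0,0,h+.055]-R.apply(t),R
E
python3 - <<'E'
from h import *
p,R,s=pose(); k=K("wrist"); im=vision.get_image("wrist")[:,:,::-1].copy()
for pi in (0,2,4):
    t,W=held(pi)
    print(pi,[proj("wrist",p+R.apply(t+W.apply([.022,w,u])),k).round(0).tolist() for u,w in [(.05,-.026),(.05,.026),(.04,-.026),(.04,.026),(-.05,-.026)]])
g=cv2.cvtColor(im,cv2.COLOR_BGR2GRAY).astype(int)
print(list(g[175:230,312])); print([(240+i,int(v)) for i,v in enumerate(np.diff(g[235,240:400])) if abs(v)>25])
P,Rf=final(); print(P,Rf.as_matrix().round(3),rel(P,Rf))
for pi in (0,2,4): print(final(pitch=pi)[0])
E
```

```text
0 [[258.0, 180.0], [368.0, 179.0], [257.0, 196.0], [370.0, 196.0], [235.0, 408.0]]
2 [[259.0, 181.0], [367.0, 181.0], [257.0, 197.0], [369.0, 196.0], [235.0, 404.0]]
4 [[259.0, 182.0], [367.0, 182.0], [258.0, 198.0], [369.0, 197.0], [234.0, 400.0]]
[np.int64(171), np.int64(171), np.int64(174), np.int64(175), np.int64(176), np.int64(177), np.int64(177), np.int64(175), np.int64(155), np.int64(115), np.int64(109), np.int64(110), np.int64(111), np.int64(112), np.int64(113), np.int64(113), np.int64(114), np.int64(116), np.int64(117), np.int64(116), np.int64(122), np.int64(160), np.int64(215), np.int64(234), np.int64(236), np.int64(235), np.int64(235), np.int64(235), np.int64(235), np.int64(235), np.int64(235), np.int64(235), np.int64(235), np.int64(232), np.int64(221), np.int64(204), np.int64(201), np.int64(201), np.int64(202), np.int64(201), np.int64(197), np.int64(194), np.int64(214), np.int64(230), np.int64(211), np.int64(141), np.int64(129), np.int64(129), np.int64(129), np.int64(129), np.int64(129), np.int64(128), np.int64(128), np.int64(127), np.int64(126)]
[(256, -30), (273, -95), (274, -39), (349, 96), (350, 69)]
[ 0.572015   -0.22765652  0.28835403] [[ 0.571 -0.733  0.368]
 [-0.222  0.294  0.93 ]
 [-0.79  -0.613  0.005]] ([24.1, 3.6, -57.4], [-18.5, -99.9, -476.5])
[ 0.57206528 -0.22767653  0.28854548]
[ 0.572015   -0.22765652  0.28835403]
[ 0.57195853 -0.22763406  0.28816458]
```

Nose edge (row 183) and white boundary (row 196) match the prediction, so there was no slip. Carrying it across while turning nose-down.

>>> servo_tool:
  commands:
    - [[1, 0, -3, -10, -5, -25, 40], [3.5, 0.5, -8, -20, -15, -70, 40], [6, 1, -14, -25, -25, -117, 40], [8.5, 1.3, -20, -25, -35, -166, 40], [11, 1.6, -26, -25, -45, -215, 40]]

```text
time: 5.2
position: [0.5145, 0.0309, 0.3137]
tool_rot: [-1.183, 1.242, 0.994]
ft_force: [-0.1, -0.3, -1.2]
grip_width: 0.596
```

```bash
python3 - <<'E'
from h import *
p,R,s=pose(); print(p,s['grip_width']*87,s['joint_positions'].round(2)); P,Rf=final(); print(rel(P,Rf))
E
```

```text
[0.51451876 0.03086626 0.31365552] 51.87567690841138 [-0.47 -0.08  0.28  1.72  0.1   1.42  1.22]
([13.1, 2.0, -31.3], [47.2, -92.3, -245.0])
```

>>> servo_tool:
  commands:
    - [[2.5, 0.4, -6, 7, -18, -47, 40], [5, 0.8, -12, 14, -36, -94, 40], [7.5, 1.2, -18, 21, -54, -141, 40], [10, 1.6, -24, 28, -72, -188, 40], [11.5, 1.8, -28, 34, -83, -220, 40]]

```text
time: 5.82
position: [0.5644, -0.2005, 0.2978]
tool_rot: [-1.26, 0.982, 0.481]
ft_force: [0.4, -0.1, -2.7]
grip_width: 0.592
```

```bash
python3 - <<'E'
from h import *
p,R,s=pose(); print(p,s['grip_width']*87,s['joint_positions'].round(2)); P,Rf=final(); print(rel(P,Rf))
E
```

```text
[ 0.56438858 -0.20046811  0.29780059] 51.46992321038984 [-0.22 -0.29  0.39  2.03  0.29  0.8   1.28]
([1.5, 0.3, -3.4], [17.3, -8.3, -22.8])
```

Joint 2 is near its lower limit (-0.29). The rest of the path leads outward and down, which relieves it. I'll translate first, without turning, in small rows.

>>> servo_tool:
  commands:
    - [[0.5, 0, 0, 6, -3, -8, 40], [1, 0, 0, 12, -6, -16, 40], [1.5, 0, 0, 17, -8, -22, 40], [1.5, 0, 0, 17, -8, -22, 40]]

```text
time: 6.32
position: [0.5748, -0.2254, 0.2909]
tool_rot: [-1.239, 0.985, 0.468]
ft_force: [-0.1, 0.3, -1.5]
grip_width: 0.594
```

```bash
python3 - <<'E'
from h import *
p,R,s=pose(); print(p,s['grip_width']*87,s['joint_positions'].round(3)); P,Rf=final(); print(rel(P,Rf))
t,W=held(); k=K("wrist"); W2=R*W; lab=np.array([.567,-.2255,.13])
print("label in window", (W2.inv().apply(lab-(p+R.apply(t)))-[0,0,.055]).round(4), "deg", np.degrees(np.arccos(-W2.as_matrix()[2,2])))
im=vision.get_image("scene")[:,:,::-1].copy(); im2=vision.get_image("top")[:,:,::-1].copy()
cv2.imwrite("pics/f.png",np.hstack([cv2.resize(im[80:280,120:320],(400,400)),cv2.resize(im2[120:320,370:570],(400,400))]))
for n in("scene","top"):
    c=p+R.apply(t); w=c+W2.apply([0,0,.055]); print(n,[proj(n,X).round(0) for X in (c,w,c+R.apply(W.apply([-.124,0,-.031])))])
E
```

```text
[ 0.57480991 -0.22539819  0.29092302] 51.663703135554734 [-0.219 -0.25   0.456  2.007  0.243  0.77   1.33 ]
([0.1, 0.2, -3.4], [1.1, 2.9, -3.1])
label in window [-0.0077 -0.0035  0.1077] deg 3.3662971571019513
scene [array([209., 145.]), array([213., 165.]), array([156., 149.])]
top [array([472., 200.]), array([464., 205.]), array([499., 131.])]
```

View pics/f.png

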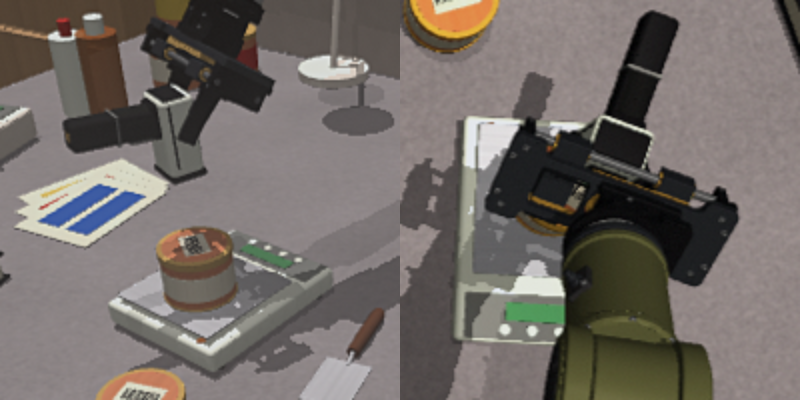

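The scanner hangs nose-down above the tin. The predicted nose at crop (186,170) and foot at (72,138) match the picture, and tin, knife and scale are untouched. I make a last small correction: 3° and a few mm.

>>> servo_tool:
  commands:
    - [[0, 0, -1, 0.5, 1, -1, 40], [0, 0, -2, 1, 2, -2, 40], [0, 0, -3, 1, 3, -3, 40], [0, 0, -3, 1, 3, -3, 40], [0, 0, -3, 1, 3, -3, 40]]

```text
time: 7.05
position: [0.5716, -0.2281, 0.2891]
tool_rot: [-1.262, 0.949, 0.425]
ft_force: [-0.8, -0.2, -2.0]
grip_width: 0.595
```

```bash
python3 - <<'E'
from h import *
im=vision.get_image("scene")[:,:,::-1].copy(); im2=vision.get_image("top")[:,:,::-1].copy()
p,R,s=pose(); print(p,s['grip_width']*87,s['joint_positions'].round(3),abs(s['qd']).max())
t,W=held(); W2=R*W; lab=np.array([.567,-.2255,.13])
print("label in window", (W2.inv().apply(lab-(p+R.apply(t)))-[0,0,.055]).round(4), "deg", np.degrees(np.arccos(-W2.as_matrix()[2,2])))
h=cv2.cvtColor(im,cv2.COLOR_BGR2HSV); m=cv2.inRange(h,(3,110,90),(18,255,255)); w=np.zeros_like(m); w[171:235,185:249]=1
c=max(cv2.findContours(m*w,cv2.RETR_EXTERNAL,cv2.CHAIN_APPROX_NONE)[0],key=cv2.contourArea); e=cv2.fitEllipse(cv2.convexHull(c)); print("tin",e[0],"before 216.4 202.4")
c=p+R.apply(t); print([proj("scene",X).round(0) for X in (c+W2.apply([0,0,.055]),)])
cv2.imwrite("pics/f2.png",cv2.resize(im[80:280,120:320],(500,500)))
E
```

```text
[ 0.57176156 -0.22799887  0.28908368] 51.57424254866948 [-0.166 -0.281  0.409  2.06   0.266  0.699  1.312] 0.0021817058951223056
label in window [-0.0009  0.      0.1058] deg 0.31580053413226356
tin (217.41485595703125, 202.77072143554688) before 216.4 202.4
[array([212., 166.])]
```

View pics/f2.png

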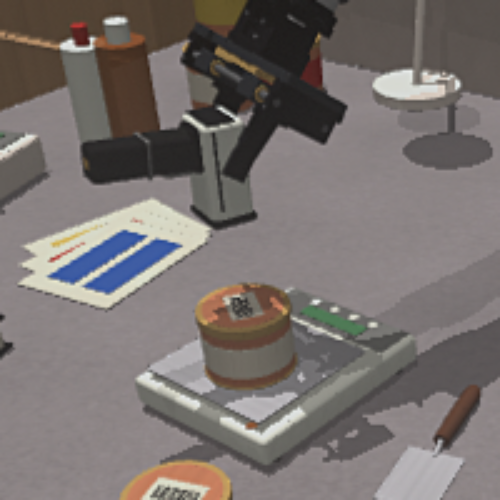

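The picture shows the scanner upright, nose-down over the lid, with the nose at scene px (210,168) against (212,166) predicted. The arm is at rest, so I hand in.

```bash
python3 -c "
from bench import close_job
print(close_job())"
```

```text
the job is handed in; nothing more can be done
None
```

I gripped the white scanner by its head sides, drew it up along the pocket axis and carried it to the tin. I turned it nose-down and handed in at about 7 s of robot time, with the arm at rest and still holding it at 40 N.

**Last checks:**
- **Aim:** computed from the arm pose, the label is 106 mm in front of the window, within 1 mm sideways, with the look direction about 0.3° off vertical. This assumes 2° of the unknown 0–4° dock play. That leaves about 2° and a few mm unsure, well inside the limits.
- **Grip:** the opening is steady at 51.6 mm on the 52 mm head, with joint speeds near zero. The predicted nose position matched the scene picture within about 2 px.
- **Surroundings:** the tin's lid centre measured about 1 px from its first position, which I put down to the scanner's shadow on the lid. I saw no change in the knife or spare tins, but I checked them only by eye and did not measure them.
- **Joint limit:** joint 2 ended at -0.28 rad, close to its -0.30 limit but inside it.

No check failed.

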